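# Set the programme timer's switch-on tabs

## Task

Set the running time on the programme timer: with the closed fingertips, stroke lightly round the ring over the five orange tabs, clockwise from the one at the green dot to the one at the red dot, so that each is pushed well down in turn. Keep the fingertips down at the tabs until the last orange one is set, leave the black tabs up, and then move clear. Do not grasp, lift or shove the timer, and leave everything else on the table where it is.

Things in the scene. Friction and masses are not known exactly. Their poses are not given: they have to be found in the camera images.
- timer: programme timer, loose on the table, about 2.4 kg, rubber underside: round grey housing 240 mm across, 28 mm tall, black gland stub out 14 mm on its -x side; on it an off-white face disc 218 mm across, top 34 mm above the underside; in the middle a fixed grey hub 38 mm across, top 50 mm above the underside. Origin: centre of the underside; z up, any yaw
- ring_centre (a point): centre of the ring of ten push tabs, on the timer's axis at the height of the face (34 mm above the underside). Tab k (1 to 10) lies 88 mm out at the angle (3 - k) x 36 degrees from the timer's +x axis, counted towards its +y; so numbers run clockwise seen from above. Tabs 1 to 5 are orange (3 on the +x axis), 6 to 10 black. Axes as the timer's
- tab_1 (a joint): push tab 1 (orange, to be set): 0 up, 0.009 m fully down (0.005 or more counts as down); slippery plastic, moves straight down against about 2.5 N of friction and stays where it is left
- tab_2 (a joint): push tab 2 (orange, to be set): 0 up, 0.009 m fully down (0.005 or more counts as down); slippery plastic, moves straight down against about 2.5 N of friction and stays where it is left
- tab_3 (a joint): push tab 3 (orange, to be set): 0 up, 0.009 m fully down (0.005 or more counts as down); slippery plastic, moves straight down against about 2.5 N of friction and stays where it is left
- tab_4 (a joint): push tab 4 (orange, to be set): 0 up, 0.009 m fully down (0.005 or more counts as down); slippery plastic, moves straight down against about 2.5 N of friction and stays where it is left
- tab_5 (a joint): push tab 5 (orange, to be set): 0 up, 0.009 m fully down (0.005 or more counts as down); slippery plastic, moves straight down against about 2.5 N of friction and stays where it is left
- tab_6 (a joint): push tab 6 (black, to stay up): 0 up, 0.009 m fully down (0.005 or more counts as down); slippery plastic, moves straight down against about 2.5 N of friction and stays where it is left
- tab_7 (a joint): push tab 7 (black, to stay up): 0 up, 0.009 m fully down (0.005 or more counts as down); slippery plastic, moves straight down against about 2.5 N of friction and stays where it is left
- tab_8 (a joint): push tab 8 (black, to stay up): 0 up, 0.009 m fully down (0.005 or more counts as down); slippery plastic, moves straight down against about 2.5 N of friction and stays where it is left
- tab_9 (a joint): push tab 9 (black, to stay up): 0 up, 0.009 m fully down (0.005 or more counts as down); slippery plastic, moves straight down against about 2.5 N of friction and stays where it is left
- tab_10 (a joint): push tab 10 (black, to stay up): 0 up, 0.009 m fully down (0.005 or more counts as down); slippery plastic, moves straight down against about 2.5 N of friction and stays where it is left
- tab_1_top (a point): middle of the flat top of tab 1, the orange tab beside the green dot (18 mm dot, 56 mm from the centre); moves with the tab. Each tab is 24 mm long radially and 40 mm round the ring: a 6 mm flat top, 10 mm above the face when up and 1 mm when fully down, with a 30 degree ramp of 17 mm run on both sides, so a fingertip moved level round the ring pushes it down
- tab_5_top (a point): middle of the flat top of tab 5, the orange tab beside the red dot (18 mm, 56 mm from the centre); moves with the tab. About 15 mm of bare face lies between neighbouring tabs, also between tab 5 and black tab 6 and between tab 1 and black tab 10; closed fingers fit, open ones could reach a black tab
- choke: choke coil: copper-wound ring with a yellow-green band, 71 mm across and 70 mm tall, standing; origin: centre of the underside; a bystander, loose
- tape: yellow-green tape roll lying flat, 70 mm across, 18 mm tall; origin: centre of the underside; a bystander, loose
- screwdriver: orange-handled screwdriver lying down, 195 mm long, 28 mm thick; long along its own y; origin: centre of the underside; a bystander, loose
- nut: steel hexagon nut, 21 mm across, 10 mm tall; origin: centre of the underside; a bystander, loose
- case: small grey parts case with black lid, 51 x 60 x 27 mm; origin: centre of the underside; a bystander, loose
- lug_lead: red crimped lug lead lying down, 78 mm long, 7 mm tall; origin: centre of the underside; a bystander, loose
- die_insert: grey steel die insert standing, 30 x 22 x 44 mm; origin: centre of the underside; a bystander, loose
- crimp_press: crimping press with its frame at the back of the table, fixed. Its small flat screen box hangs out towards the robot, about 0.45 to 0.6 m above the table, 0.26 to 0.06 m in front of this origin and 40 mm to its right (-y): an arm that comes from the right must swing past in front of it, close to its own base. Origin: on the table under the press

How it is judged:
By the outcome, as a careful person would: the job done as asked, in the order asked, and still so for the second after the job is handed in, with the robot touching nothing.
It also fails if it takes over 51 s, if anything falls off the work surface, if the arm or the gripper's body presses on something with over 40 N, if the wrist force passes 120 N, or if a joint passes its speed limit or range.

## Robot

A 6-joint arm with a two-finger parallel gripper is mounted at the origin on a cart in front of the work surface, level with it; the furniture and walls round the work are solid. World frame = base frame: x ahead of the robot, y to its left, z up, the work surface at z = 0. Lengths are in m, angles in rad, forces in N, time in s.
With the tool pointing down it reaches from about 0.375 to 0.9 m from the base axis. Payload 3.1 kg.
Tool frame: the origin (TCP) lies between the finger pads; the fingertips stand 14 mm ahead of it and the grasp point (between the pads) lies 5 mm behind it; z points along the fingers, x is the direction in which the jaws open and shut, and the axes are right-handed (so a half turn about z gives the same grasp; the last joint's range is limited). The gripper opens to 87 mm and grips with 3 to 60 N. Pads are 19 mm wide; open, the fingers measure 117 mm over their backs; the gripper's body (75 mm by 190 mm) begins 51 mm behind the grasp point.
Start: joints at [-1.363, 0.527, 1.433, -0, 1.181, -0.178], TCP at [0.235, -0.579, 0.237] pointing down, gripper open.
Joint ranges: [-3.08, 3.08], [-0.75, 2.2], [0.22, 2.44], [-1.43, 4.57], [0, 2.65], [-2.85, 2.85]. Speed limits (rad/s): [2.79, 2.79, 3.14, 3.14, 3.14, 3.14].

## Interface

Orientations are given as a unit quaternion [w, x, y, z].
In Python, from bench import robot gives the robot as it stands. The module is installed in compiled form; this text tells all that it offers.
- The arm moves only by the tool servo_tool, never from a script. Its argument "motion" is a list of rows, each a list of 7 numbers: the shift along the tool's x, y, z in cm, then the turn, a rotation vector about the tool's x, y, z in rad, then the opening, from 0 (shut) to 1 (fully open). A call has 1 to 12 rows; each row shifts and turns the commanded pose from where the row before left it, along the tool's axes as they then stand; what a row does not reach is not made up. A row lasts 1/8 s, in which the tool goes at most 62.5 mm and 10.7 degrees, less where a joint would pass 70% of its speed; a pose out of reach is approached as far as the arm can. A call with a gripper value outside its range is refused whole. The fingers move at their own pace and stop on an object; "grip_force" is the grip in N (left out, the last holds). Time passes only in rows, so rows that do not move let the fingers close. It gives the time, the measured TCP pose, the force and the opening at its end, in the units of the state.
- robot.get_state(): the state, without advancing time (a new reading comes with each control period).
- robot.capture(name): name is "scene" or "top"; returns the picture (400x640x3 uint8, blue, green, red); there is no depth.
- robot.get_calibration(name): a dict with "vertical_fov" (degrees; the focal length in pixels is half the picture's height over the tangent of half this angle, whatever the lens; pixels are square), "cx", "cy" (the principal point, pixels), "T" (4x4, takes a point from camera to world coordinates). Camera axes: x right, y down, z forward; pixel columns grow to the right and rows downward; lengths in m; the calibration is good to about 2 mm. A picture is of the moment at which its call begins. get_calibration takes no time and is no camera call.
- robot.finish_job(): hands the job in, once; it reports no verdict.
The state is a dict: "time": time; "qpos": joint angles; "qd": joint speeds; "joint_torque": joint torques, N m; "position": TCP position; "tcp_rot": TCP orientation; "ft_force": force on the tool from outside, world axes, zero at the start; "torque": the same for the moment, N m; "width": finger opening in m.
Only numpy, scipy, OpenCV 4.12 (cv2) and the standard library are available. Lean on these libraries where they do the work, as an engineer would, in place of code of your own. Each camera call takes 0.05 s, during which the arm holds its last target.

## Working session

There is one attempt and no reset: what is moved stays moved. The work goes in short steps, Python scripts to look and compute and a tool call to move; the robot and the scene stay as the last step left them, time stands still between calls to the robot, and variables do not carry over. Pictures are saved under pics/ and viewed, and the job is handed in when it is done.

Besides the shell and the picture viewer there is one more tool, called as name(argument=value, ...) on one line, values as JSON. servo_tool: Moves the arm, as the interface text tells. Its arguments: {"type":"object","properties":{"motion":{"type":"array","items":{"type":"array","items":{"type":"number"}}},"grip_force":{"type":"number"}},"required":["motion"]}

```bash
mkdir -p pics; python3 - <<'E'
from bench import robot
import cv2
s=robot.get_state();print(s)
for n in("scene","top"):
    cv2.imwrite(f"pics/{n}0.png",robot.capture(n));print(n,robot.get_calibration(n))
E
```

```text
{'time': 0.0, 'qpos': array([-1.36353452e+00,  5.28441512e-01,  1.43391284e+00,  2.66625919e-05,
        1.18134423e+00, -1.78526993e-01]), 'qd': array([ 1.00511198e-03, -1.50226515e-04,  1.19579192e-03,  4.85090152e-05,
        2.13322511e-04, -1.64618404e-03]), 'joint_torque': array([ 9.01860421e-04, -4.40040350e+01, -1.76589060e+01,  6.33337093e-02,
        5.82813146e-02, -1.78158416e-04]), 'position': array([ 0.23505495, -0.57836766,  0.23558337]), 'tcp_rot': array([-7.42625844e-04,  8.29541785e-01, -5.58443657e-01, -7.46587686e-04]), 'ft_force': array([-0.13914813, -0.05964165, -1.00120795]), 'torque': array([-0.01190828,  0.02852394,  0.02610596]), 'width': 0.08702972910291183}
scene {'vertical_fov': 46.8570162226852, 'cx': 318.0737704189083, 'cy': 208.28689290609302, 'T': array([[-0.68424788, -0.41517627,  0.59952773, -0.2389595 ],
       [-0.72923641,  0.39447495, -0.5591098 ,  0.73470467],
       [-0.00436955, -0.81976715, -0.5726803 ,  0.81216369],
       [ 0.        ,  0.        ,  0.        ,  1.        ]])}
top {'vertical_fov': 54.82451694876275, 'cx': 320.1744758447483, 'cy': 200.18609996293384, 'T': array([[-2.21280470e-02, -9.92507642e-01,  1.20162099e-01,
         4.49721314e-01],
       [-9.99746293e-01,  2.24732132e-02,  1.51797403e-03,
        -7.47879135e-04],
       [-4.20702929e-03, -1.20098023e-01, -9.92753124e-01,
         1.04419472e+00],
       [ 0.00000000e+00,  0.00000000e+00,  0.00000000e+00,
         1.00000000e+00]])}
```

View pics/scene0.png

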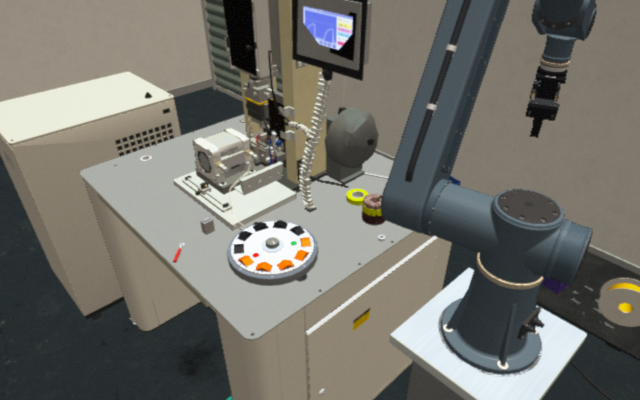

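View pics/top0.png

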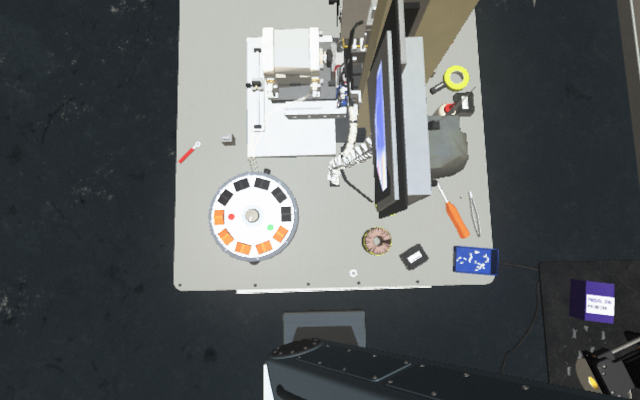

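The top view shows the timer at about (252,216), with the green dot at (270,227) on the right and the red dot at (231,217) on the left. The orange tabs run along the robot side. The screen box is at about (395,130), and the choke and case are at (377,240) and (414,257). Next I'll measure these.

```bash
cat > h.py <<'E'
import numpy as np, cv2
from bench import robot
def cast(n,u,v,z):
    c=robot.get_calibration(n);f=200/np.tan(np.radians(c["vertical_fov"]/2));T=c["T"]
    d=T[:3,:3]@np.array([(u-c["cx"])/f,(v-c["cy"])/f,1]);o=T[:3,3]
    return o+d*(z-o[2])/d[2]
def proj(n,p):
    c=robot.get_calibration(n);f=200/np.tan(np.radians(c["vertical_fov"]/2));T=c["T"]
    q=T[:3,:3].T@(np.array(p)-T[:3,3]);return q[0]/q[2]*f+c["cx"],q[1]/q[2]*f+c["cy"]
def blobs(im,lo,hi,amin=8):
    m=cv2.inRange(cv2.cvtColor(im,cv2.COLOR_BGR2HSV),np.array(lo),np.array(hi))
    n,l,s,c=cv2.connectedComponentsWithStats(m)
    return [(c[i],s[i,4]) for i in range(1,n) if s[i,4]>=amin]
E
cat > m.py <<'E'
from h import *
for n in("scene","top"):
    im=cv2.imread(f"pics/{n}0.png")
    for nm,lo,hi,z in(("orange",(5,150,120),(20,255,255),.039),("green",(50,120,80),(85,255,255),.034),("red",(0,180,120),(4,255,255),.034)):
        for c,a in blobs(im,lo,hi): print(n,nm,c.round(1),a,cast(n,*c,z).round(4))
    m=cv2.inRange(im,(225,225,225),(255,255,255))
    ct=[c for c in cv2.findContours(m,cv2.RETR_EXTERNAL,cv2.CHAIN_APPROX_NONE)[0] if cv2.contourArea(c)>2000]
    for c in ct:
        e=cv2.fitEllipse(cv2.convexHull(c))
        P=np.array([cast(n,*p[0],.034)[:2] for p in cv2.convexHull(c)])
        (x,y),r=cv2.minEnclosingCircle(P.astype(np.float32));
        A=np.c_[2*P,np.ones(len(P))];s=np.linalg.lstsq(A,(P**2).sum(1),rcond=None)[0]
        print(n,"face",e,(x,y,r),s[:2],np.sqrt(s[2]+s[:2]@s[:2]))
E
python3 m.py
```

```text
scene orange [305.1 241.5] 66 [0.4818 0.1101 0.039 ]
scene orange [300.7 254.6] 81 [0.4501 0.1536 0.039 ]
scene orange [245.9 260.2] 87 [0.5291 0.2684 0.039 ]
scene orange [284.8 264.2] 97 [0.4501 0.2066 0.039 ]
scene orange [263.7 266.3] 100 [0.48   0.2496 0.039 ]
scene green [293.  242.8] 13 [0.5046 0.1332 0.034 ]
scene green [229.3 397.5] 12 [0.2418 0.5143 0.034 ]
scene red [177.  254.6] 20 [0.6741 0.3817 0.034 ]
scene red [255.4 254.7] 9 [0.5347 0.2347 0.034 ]
scene face ((487.9391784667969, 332.8016662597656), (126.50640869140625, 181.99057006835938), 98.13224029541016) (-0.009984515607357025, 0.032250892370939255, 0.202630415558815) [0.01186971 0.01476161] 0.18300357394225383
scene face ((271.94989013671875, 247.18197631835938), (51.98839569091797, 82.08394622802734), 84.49048614501953) (0.5349210500717163, 0.17963069677352905, 0.10844657570123672) [0.53469253 0.17971698] 0.10763853557978212
top orange [456.7 220.4] 318 [ 0.5104 -0.3536  0.039 ]
top orange [218.6 212.9] 44 [0.544  0.2675 0.039 ]
top orange [218.7 220.6] 49 [0.5237 0.2669 0.039 ]
top orange [223.1 233. ] 44 [0.4912 0.2553 0.039 ]
top orange [227.1 239.5] 27 [0.474  0.2446 0.039 ]
top orange [238.1 246.7] 35 [0.4549 0.2159 0.039 ]
top red [447.5 105.5] 8 [ 0.8231 -0.3506  0.034 ]
top face ((252.38668823242188, 215.91708374023438), (81.58197021484375, 83.30760192871094), 52.53630828857422) (0.535972535610199, 0.18009677529335022, 0.10921400040388107) [0.53579564 0.17981386] 0.10848671329569375
top face ((285.9205017089844, 122.11307525634766), (85.07084655761719, 124.47428894042969), 93.02159118652344) (0.7906997203826904, 0.07463651150465012, 0.1510857194662094) [0.79162895 0.07719538] 0.14441982854208912
top face ((280.8531799316406, 54.03189468383789), (58.052947998046875, 103.96216583251953), 76.91309356689453) (0.9685271978378296, 0.07736076414585114, 0.1327098160982132) [0.96985009 0.08501222] 0.11895141988675073
```

```bash
cat > m2.py <<'E'
from h import *
C=np.array([.5353,.1798])
for n in("scene","top"):
    im=cv2.imread(f"pics/{n}0.png")
    hsv=cv2.cvtColor(im,cv2.COLOR_BGR2HSV)
    r=[]
    # saturated orange & dark pixels in annulus
    o=cv2.inRange(hsv,(3,110,100),(25,255,255)); k=cv2.inRange(hsv,(0,0,0),(180,255,90))
    for nm,m in(("o",o),("k",k)):
        ys,xs=np.nonzero(m)
        P=np.array([cast(n,x,y,.039)[:2]-C for x,y in zip(xs,ys)])
        rad=np.hypot(*P.T);s=(rad>.074)&(rad<.102)
        a=np.arctan2(P[s,1],P[s,0])
        print(n,nm,s.sum(),"phase36 yaw mod 36:",np.degrees(np.angle(np.exp(10j*a).mean()))/10%36, "mean dir",np.degrees(np.angle(np.exp(1j*a).mean()))%360)
        h=np.histogram(np.degrees(a)%360,bins=72,range=(0,360))[0];print(h)
    y=[proj(n,[*C,.034])];u,v=map(int,y[0])
    cv2.imwrite(f"pics/{n}_crop.png",cv2.resize(im[v-50:v+50,u-60:u+60],None,fx=6,fy=6,interpolation=cv2.INTER_CUBIC))
E
python3 m2.py
```

```text
scene o 465 phase36 yaw mod 36: 19.061861650647167 mean dir 158.99414793881138
[ 0  0  0  0  0  0  0  0  0  0  0  0  0  0  0  0  7 22 21 21 18  2  0 13
 24 21 25 19  2  1 15 23 23 25 17  0  1 16 19 18 21 14  0  1 12 19 17 16
 12  0  0  0  0  0  0  0  0  0  0  0  0  0  0  0  0  0  0  0  0  0  0  0]Traceback (most recent call last):
  File "m2.py", line 11, in <module>
    P=np.array([cast(n,x,y,.039)[:2]-C for x,y in zip(xs,ys)])
                ~~~~^^^^^^^^^^^^
  File "h.py", line 4, in cast
    c=robot.get_calibration(n);f=200/np.tan(np.radians(c["vertical_fov"]/2));T=c["T"]
ValueError: time passes only in moves, steps and waits
```

```bash
sed -i 's/c=robot.get_calibration(n)/c=cal(n)/; s/^from bench import robot/from bench import robot\nimport functools\ncal=functools.cache(lambda n: robot.get_calibration(n))/' h.py; python3 m2.py
```

```text
scene o 465 phase36 yaw mod 36: 19.061861650647167 mean dir 158.99414793881138
[ 0  0  0  0  0  0  0  0  0  0  0  0  0  0  0  0  7 22 21 21 18  2  0 13
 24 21 25 19  2  1 15 23 23 25 17  0  1 16 19 18 21 14  0  1 12 19 17 16
 12  0  0  0  0  0  0  0  0  0  0  0  0  0  0  0  0  0  0  0  0  0  0  0]
scene k 330 phase36 yaw mod 36: 20.12117477579597 mean dir 343.599549163684
[ 0  0 11 18 16 16  8  0  0  4 14 16 15 12  0  0  0  0  0  0  0  0  0  0
  0  0  0  0  0  0  0  0  0  0  0  0  0  0  0  0  0  0  0  0  0  0  0  0
  0  0  0  5 15 14 18 12  1  0  1 12 17 15 15  6  0  0  4 15 18 17 13  2]
top o 641 phase36 yaw mod 36: 19.444621512072096 mean dir 163.50727219020771
[ 0  0  0  0  0  0  0  0  0  0  0  0  0  0  0  7 29 28 24 26 14  0  1 24
 25 27 25 24  2  0 20 27 26 26 28  2  0 12 26 28 26 27  9  0  7 26 27 26
 26 16  0  0  0  0  0  0  0  0  0  0  0  0  0  0  0  0  0  0  0  0  0  0]
top k 451 phase36 yaw mod 36: 19.6796113268779 mean dir 354.4751124069491
[ 0  9 24 23 20 25  3  0  6 26 25 26 25  7  0  0  0  0  0  0  0  0  0  0
  0  0  0  0  0  0  0  0  0  0  0  0  0  0  0  0  0  0  0  0  0  0  0  0
  0  0  0  0 24 19  1 21 19  0  0  7 19  0 20 17  0  0 11 24 10 18 22  0]
```

```bash
ls pics
```

```text
scene0.png
scene_crop.png
top0.png
top_crop.png
```

View pics/top_crop.png

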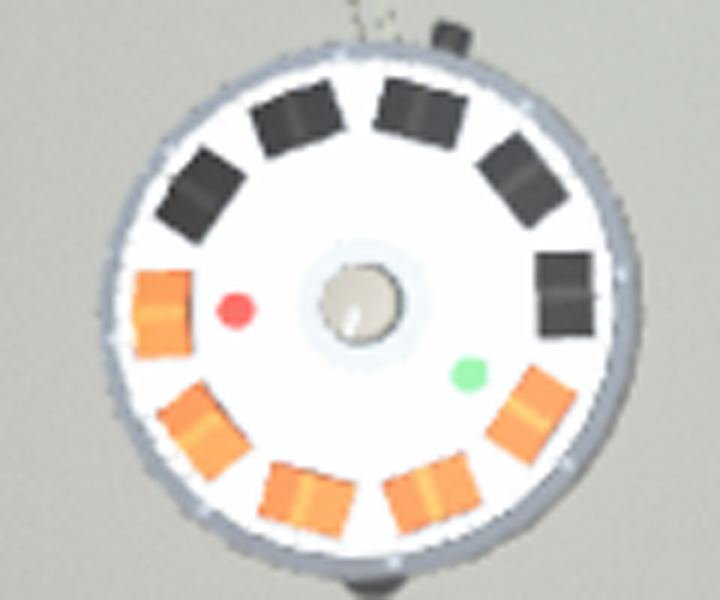

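```bash
python3 - <<'E'
from h import *
for p in((378,215),(404,215),(430,205),(372,35),(425,40)):
    for z in(.45,.6): print(p,z,cast("top",*p,z).round(3))
# two view triangulation of screen lower near corner: scene (361,79)/(296,63) vs top
for p in((361,79),(296,63),(369,0)):
    for z in(.45,.5,.6,.65):
        P=cast("scene",*p,z);print("scene",p,z,P.round(3),np.round(proj("top",P)))
print("choke",cast("top",377,240,.07),"case",cast("top",414,257,.027))
E
```

```text
(378, 215) 0.45 [ 0.497 -0.089  0.45 ]
(378, 215) 0.6 [ 0.485 -0.066  0.6  ]
(404, 215) 0.45 [ 0.496 -0.129  0.45 ]
(404, 215) 0.6 [ 0.484 -0.096  0.6  ]
(430, 205) 0.45 [ 0.51 -0.17  0.45]
(430, 205) 0.6 [ 0.495 -0.127  0.6  ]
(372, 35) 0.45 [ 0.792 -0.091  0.45 ]
(372, 35) 0.6 [ 0.705 -0.068  0.6  ]
(425, 40) 0.45 [ 0.781 -0.177  0.45 ]
(425, 40) 0.6 [ 0.697 -0.132  0.6  ]
scene (361, 79) 0.45 [ 0.449 -0.043  0.45 ] [349. 247.]
scene (361, 79) 0.5 [0.354 0.064 0.5  ] [276. 318.]
scene (361, 79) 0.6 [0.164 0.279 0.6  ] [ 63. 525.]
scene (361, 79) 0.65 [0.069 0.387 0.65 ] [-100.  684.]
scene (296, 63) 0.45 [ 0.64  -0.012  0.45 ] [326. 126.]
scene (296, 63) 0.5 [0.519 0.091 0.5  ] [256. 200.]
scene (296, 63) 0.6 [0.276 0.297 0.6  ] [ 52. 413.]
scene (296, 63) 0.65 [0.155 0.4   0.65 ] [-105.  578.]
scene (369, 0) 0.45 [ 1.029 -0.722  0.45 ] [ 737. -104.]
scene (369, 0) 0.5 [ 0.854 -0.521  0.5  ] [657. -28.]
scene (369, 0) 0.6 [ 0.504 -0.119  0.6  ] [423. 198.]
scene (369, 0) 0.65 [0.329 0.082 0.65 ] [240. 373.]
choke [ 0.46370125 -0.13972253  0.07      ] case [ 0.41810075 -0.24050666  0.027     ]
```

The crop agrees with the measurements. The ring centre is at about (0.535, 0.180) and the yaw about 163.5°, so tab 1 is at (0.4855, 0.107) and tab 5 at (0.533, 0.268). The screen box's near edge is at x≈0.485, so I'll retract to a radius of about 0.40 before swinging past it, with the fingers closed.

servo_tool(motion=[[-2.9,-1.8,0.4,0,0,0,0],[-2.9,-1.8,0.4,0,0,0,0],[-2.9,-1.8,0.4,0,0,0,0],[-2.9,-1.8,0.4,0,0,0,0],[-2.9,-1.8,0.4,0,0,0,0],[-2.9,-1.8,0.4,0,0,0,0],[-2.9,-1.8,0.4,0,0,0,0],[-2.9,-1.8,0.4,0,0,0,0],[0,0,0,0,0,0,0]], grip_force=10)

```text
time: 1.23
position: [0.2807, -0.3066, 0.204]
tcp_rot: [-0.001, 0.83, -0.557, -0.002]
ft_force: [-0.7, -0.3, -0.2]
width: 0.0055
```

servo_tool(motion=[[0,0,0,0,0,-0.148,0],[0,0,0,0,0,-0.148,0],[0,0,0,0,0,-0.148,0],[0,0,0,0,0,-0.148,0],[0,0,0,0,0,-0.148,0],[0,0,0,0,0,-0.148,0],[0,0,0,0,0,-0.148,0],[0,0,0,0,0,-0.148,0],[0,0,0,0,0,0,0],[0,0,0,0,0,0,0]])

```text
time: 2.48
position: [0.2814, -0.3106, 0.2046]
tcp_rot: [0.0, 1.0, -0.002, 0.0]
ft_force: [1.0, 0.4, -0.2]
width: 0.0005
```

servo_tool(motion=[[1.7,-3.6,0,0,0,0,0],[1.7,-3.6,0,0,0,0,0],[1.7,-3.6,0,0,0,0,0],[1.7,-3.6,0,0,0,0,0],[1.7,-3.6,0,0,0,0,0],[1.7,-3.6,0,0,0,0,0],[1.7,-3.6,0,0,0,0,0],[0.7,-3.7,0,0,0,0,0],[0.7,-3.7,0,0,0,0,0],[0.7,-3.7,0,0,0,0,0],[0,0,0,0,0,0,0]])

```text
time: 3.85
position: [0.422, 0.0546, 0.2046]
tcp_rot: [-0.0, 1.0, 0.001, 0.0]
ft_force: [-0.2, 0.1, 0.1]
width: 0.0007
```

servo_tool(motion=[[1.6,-1.4,2.5,0,0,0,0],[1.6,-1.4,2.5,0,0,0,0],[1.6,-1.4,2.5,0,0,0,0],[1.6,-1.4,2.5,0,0,0,0],[0,0,0,0,0,0,0],[0,0,0,0,0,0,0],[0,0,0,0,0,0,0]])

```text
time: 4.72
position: [0.4856, 0.1082, 0.1055]
tcp_rot: [0.0, 1.0, -0.001, 0.0]
ft_force: [1.0, -0.2, -0.0]
width: 0.0004
```

```bash
python3 - <<'E'
from h import *
s=robot.get_state();print(s["time"],s["position"],s["tcp_rot"],s["ft_force"],s["qpos"])
for n in("scene","top"):
    im=robot.capture(n);u,v=map(int,proj(n,[.535,.18,.034]))
    cv2.imwrite(f"pics/{n}1.png",cv2.resize(im[v-60:v+60,u-80:u+80],None,fx=4.5,fy=4.5,interpolation=cv2.INTER_CUBIC))
E
```

```text
4.725 [0.48559704 0.10818759 0.10550822] [ 8.11908573e-05  9.99999413e-01 -9.68525843e-04  4.79091248e-04] [ 0.99510392 -0.23117677 -0.03419881] [-5.70055495e-03  5.70384955e-01  1.86549903e+00 -2.43648074e-04
  7.04749738e-01 -3.57797372e-03]
```

View pics/scene1.png

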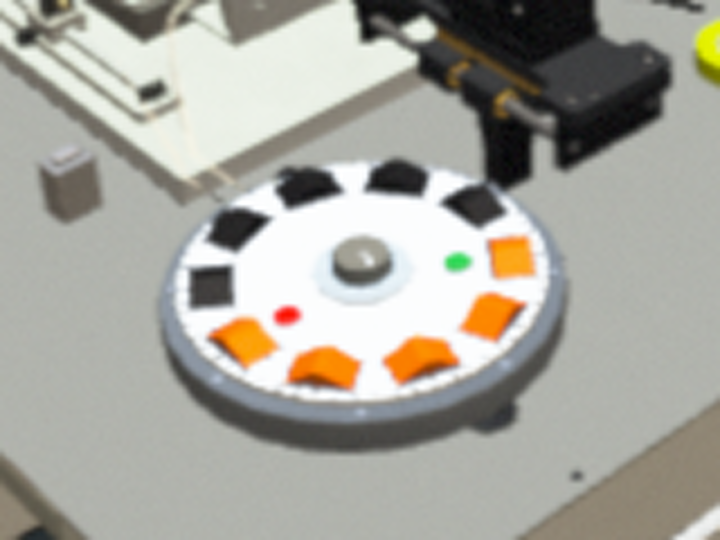

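The scene crop shows the closed fingers above tab 1, at crop position (510,160), and all tabs up. I'll lower to just above the tab and then press it in small steps.

servo_tool(motion=[[0,0,1.5,0,0,0,0],[0,0,1.5,0,0,0,0],[0,0.1,1.4,0,0,0,0],[0,0,0,0,0,0,0],[0,0,0,0,0,0,0],[0,0,0,0,0,0,0]])

```text
time: 5.58
position: [0.486, 0.1079, 0.0608]
tcp_rot: [0.0, 1.0, -0.0, 0.0]
ft_force: [0.2, -0.1, -0.4]
width: 0.0003
```

servo_tool(motion=[[0,0,0.1,0,0,0,0],[0,0,0.1,0,0,0,0],[0,0,0.1,0,0,0,0],[0,0,0.1,0,0,0,0],[0,0,0.1,0,0,0,0]])

```text
time: 6.2
position: [0.4858, 0.1079, 0.0556]
tcp_rot: [-0.0, 1.0, -0.0, 0.0]
ft_force: [-0.4, 0.0, 2.7]
width: 0.0005
```

servo_tool(motion=[[0,0,0.1,0,0,0,0],[0,0,0.1,0,0,0,0],[0,0,0.1,0,0,0,0],[0,0,0.1,0,0,0,0],[0,0,0.1,0,0,0,0],[0,0,0.05,0,0,0,0],[0,0,0,0,0,0,0]])

```text
time: 7.08
position: [0.4858, 0.1079, 0.05]
tcp_rot: [-0.0, 1.0, -0.001, 0.0]
ft_force: [0.6, 0.7, 1.5]
width: 0.0004
```

```bash
python3 - <<'E'
from h import *
s=robot.get_state();print(s["position"],s["ft_force"])
C=np.array([.5353,.1798]);p=s["position"][:2]
prev=p
for i,a in enumerate(np.arange(235.5,91.4,-6)[1:]):
    q=C+.088*np.array([np.cos(np.radians(a)),np.sin(np.radians(a))]);d=(q-prev)*100
    print(a,q.round(4),"row",round(d[0],2),round(-d[1],2));prev=q
E
```

```text
[0.48581101 0.1078941  0.04995999] [0.55300716 0.66553693 1.51113953]
229.5 [0.4781 0.1129] row -0.77 -0.5
223.5 [0.4715 0.1192] row -0.67 -0.63
217.5 [0.4655 0.1262] row -0.6 -0.7
211.5 [0.4603 0.1338] row -0.52 -0.76
205.5 [0.4559 0.1419] row -0.44 -0.81
199.5 [0.4523 0.1504] row -0.35 -0.85
193.5 [0.4497 0.1593] row -0.26 -0.88
187.5 [0.4481 0.1683] row -0.17 -0.91
181.5 [0.4473 0.1775] row -0.07 -0.92
175.5 [0.4476 0.1867] row 0.02 -0.92
169.5 [0.4488 0.1958] row 0.12 -0.91
163.5 [0.4509 0.2048] row 0.22 -0.9
157.5 [0.454  0.2135] row 0.31 -0.87
151.5 [0.458  0.2218] row 0.4 -0.83
145.5 [0.4628 0.2296] row 0.48 -0.79
139.5 [0.4684 0.237 ] row 0.56 -0.73
133.5 [0.4747 0.2436] row 0.63 -0.67
127.5 [0.4817 0.2496] row 0.7 -0.6
121.5 [0.4893 0.2548] row 0.76 -0.52
115.5 [0.4974 0.2592] row 0.81 -0.44
109.5 [0.5059 0.2628] row 0.85 -0.35
103.5 [0.5148 0.2654] row 0.88 -0.26
97.5 [0.5238 0.267 ] row 0.91 -0.17
91.5 [0.533  0.2678] row 0.92 -0.07
```

servo_tool(motion=[[-0.38,-0.25,0,0,0,0,0],[-0.38,-0.25,0,0,0,0,0],[-0.34,-0.31,0,0,0,0,0],[-0.34,-0.31,0,0,0,0,0],[-0.3,-0.35,0,0,0,0,0],[-0.3,-0.35,0,0,0,0,0],[-0.26,-0.38,0,0,0,0,0],[-0.26,-0.38,0,0,0,0,0],[-0.22,-0.4,0,0,0,0,0],[-0.22,-0.4,0,0,0,0,0],[-0.18,-0.42,0,0,0,0,0],[-0.18,-0.42,0,0,0,0,0]])

```text
time: 8.57
position: [0.4516, 0.1506, 0.05]
tcp_rot: [-0.0, 1.0, -0.0, -0.0]
ft_force: [0.9, -0.5, 2.1]
width: 0.0004
```

servo_tool(motion=[[-0.1,-0.44,0,0,0,0,0],[-0.1,-0.44,0,0,0,0,0],[-0.08,-0.45,0,0,0,0,0],[-0.08,-0.45,0,0,0,0,0],[-0.04,-0.46,0,0,0,0,0],[-0.03,-0.46,0,0,0,0,0],[0.01,-0.46,0,0,0,0,0],[0.01,-0.46,0,0,0,0,0],[0.06,-0.46,0,0,0,0,0],[0.06,-0.46,0,0,0,0,0],[0.11,-0.45,0,0,0,0,0],[0.11,-0.45,0,0,0,0,0]])

```text
time: 10.07
position: [0.4518, 0.2051, 0.0501]
tcp_rot: [-0.0, 1.0, -0.0, 0.0]
ft_force: [-0.8, -1.6, 1.5]
width: 0.0004
```

```bash
python3 - <<'E'
from h import *
s=robot.get_state();print(s["time"],s["position"],s["ft_force"])
for n in("scene",):
    im=robot.capture(n);u,v=map(int,proj(n,[.535,.18,.034]))
    cv2.imwrite(f"pics/{n}2.png",cv2.resize(im[v-60:v+60,u-80:u+80],None,fx=4.5,fy=4.5,interpolation=cv2.INTER_CUBIC))
E
```

```text
10.075 [0.4518481  0.20507099 0.05009354] [-0.7575976  -1.55096041  1.48604302]
```

View pics/scene2.png

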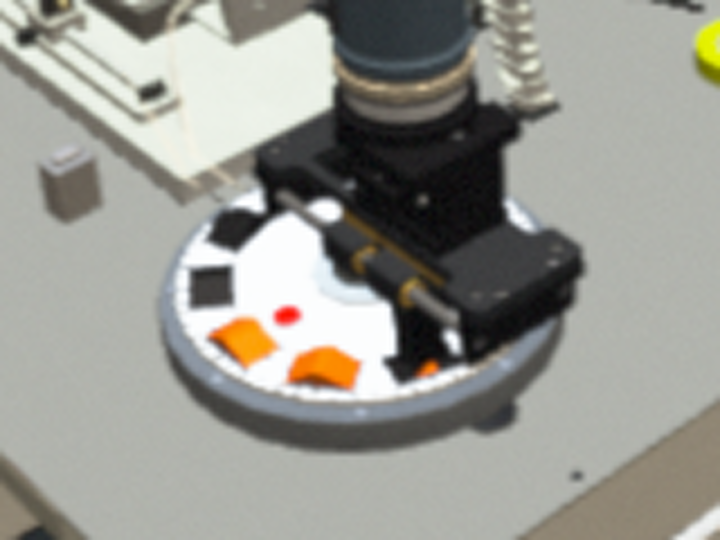

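The timer hasn't moved: its rim and the red dot at (287,316) are where they were. The fingertips are on tab 3, and tabs 4 and 5 are still up. Continuing the stroke.

servo_tool(motion=[[0.12,-0.43,0,0,0,0,0],[0.13,-0.43,0,0,0,0,0],[0.18,-0.41,0,0,0,0,0],[0.18,-0.41,0,0,0,0,0],[0.23,-0.39,0,0,0,0,0],[0.23,-0.39,0,0,0,0,0],[0.28,-0.36,0,0,0,0,0],[0.28,-0.36,0,0,0,0,0],[0.31,-0.33,0,0,0,0,0],[0.31,-0.33,0,0,0,0,0],[0.35,-0.3,0,0,0,0,0],[0.35,-0.3,0,0,0,0,0]])

```text
time: 11.62
position: [0.4819, 0.2493, 0.0502]
tcp_rot: [-0.0, 1.0, -0.001, 0.001]
ft_force: [-0.7, -0.7, 2.5]
width: 0.0004
```

servo_tool(motion=[[0.38,-0.26,0,0,0,0,0],[0.38,-0.26,0,0,0,0,0],[0.4,-0.22,0,0,0,0,0],[0.4,-0.22,0,0,0,0,0],[0.43,-0.17,0,0,0,0,0],[0.43,-0.17,0,0,0,0,0],[0.44,-0.12,0,0,0,0,0],[0.44,-0.12,0,0,0,0,0],[0.45,-0.08,0,0,0,0,0],[0.45,-0.08,0,0,0,0,0],[0.46,-0.03,0,0,0,0,0],[0.46,-0.03,0,0,0,0,0]])

```text
time: 13.12
position: [0.534, 0.2666, 0.0503]
tcp_rot: [-0.0, 1.0, -0.001, 0.001]
ft_force: [-0.4, -0.2, 2.2]
width: 0.0002
```

servo_tool(motion=[[0,0,0,0,0,0,0],[0,0,0,0,0,0,0]])

```text
time: 13.38
position: [0.533, 0.2665, 0.0502]
tcp_rot: [-0.0, 1.0, -0.001, 0.001]
ft_force: [0.1, -0.0, 0.0]
width: 0.0002
```

```bash
python3 - <<'E'
from h import *
s=robot.get_state();print(s["time"],s["position"],s["ft_force"])
for n in("scene",):
    im=robot.capture(n);u,v=map(int,proj(n,[.535,.18,.034]))
    cv2.imwrite(f"pics/{n}3.png",cv2.resize(im[v-60:v+60,u-80:u+80],None,fx=4.5,fy=4.5,interpolation=cv2.INTER_CUBIC))
E
```

```text
13.375 [0.53299427 0.26650427 0.05022271] [ 0.06368742 -0.03324219  0.02864364]
```

View pics/scene3.png

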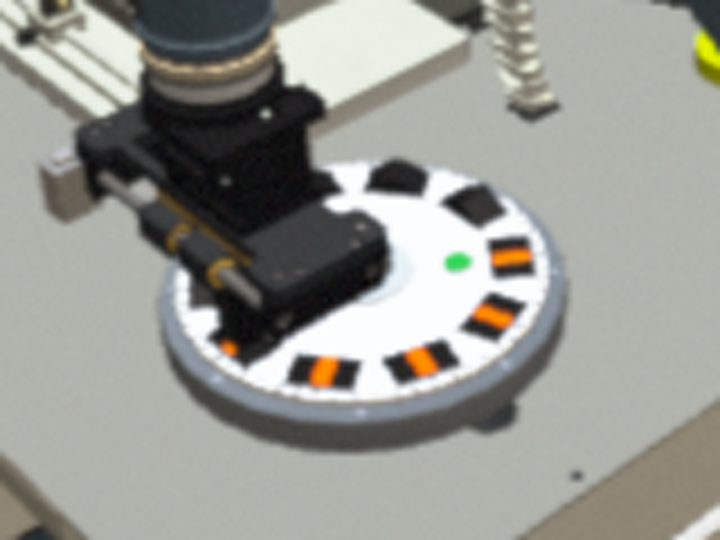

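Tabs 1 to 4 are down, with only their flat tops showing at (512,257), (495,316), (422,362) and (325,372). The fingertip is on tab 5. I'll lift straight up.

servo_tool(motion=[[0,0,-0.5,0,0,0,0],[0,0,-1,0,0,0,0],[0,0,-2,0,0,0,0],[0,0,-2,0,0,0,0],[0,0,-2.5,0,0,0,0],[-2.5,0,-2.5,0,0,0,0],[-3,0,-1,0,0,0,0],[-3,0,0,0,0,0,0],[-3,0,0,0,0,0,0],[-2,0,0,0,0,0,0],[0,0,0,0,0,0,0],[0,0,0,0,0,0,0]])

```text
time: 14.92
position: [0.3987, 0.2669, 0.1656]
tcp_rot: [-0.0, 1.0, -0.0, 0.001]
ft_force: [0.5, -0.2, 0.1]
width: 0.0003
```

```bash
python3 - <<'E'
from h import *
s=robot.get_state();print(s["time"],s["position"],s["ft_force"])
for n in("scene","top"):
    im=robot.capture(n);u,v=map(int,proj(n,[.535,.18,.034]))
    cv2.imwrite(f"pics/{n}4.png",cv2.resize(im[v-60:v+60,u-80:u+80],None,fx=4.5,fy=4.5,interpolation=cv2.INTER_CUBIC))
E
```

```text
14.925 [0.39870884 0.26694438 0.16564385] [ 0.5396154  -0.23733653  0.06665493]
```

View pics/scene4.png

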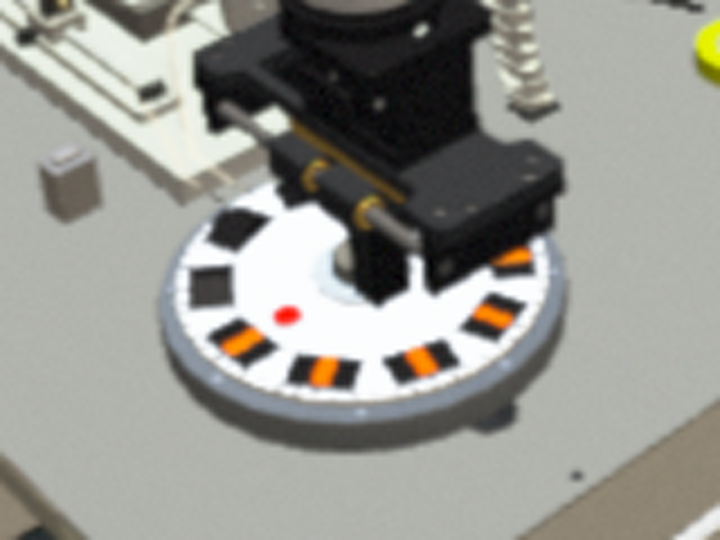

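View pics/top4.png

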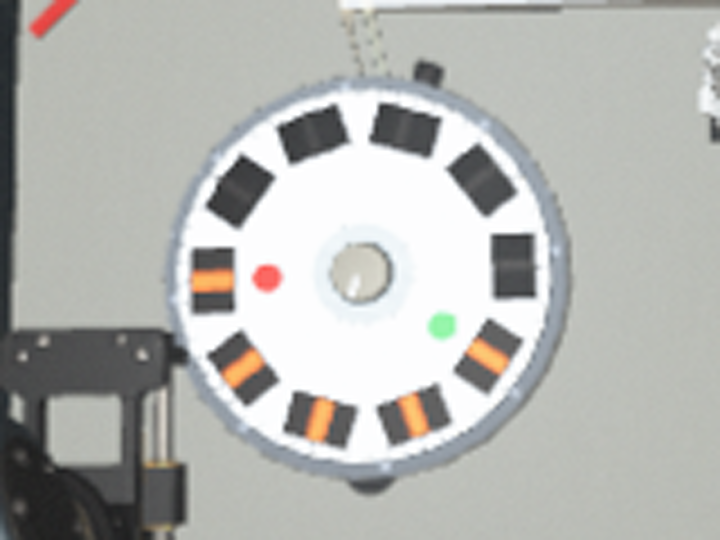

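All five orange tabs show only their flat tops, in both the scene view (tab 5 at (243,345)) and the top view (tab 5 at (213,280)). The black tabs and the timer look unchanged, and the gripper is clear at lower left.

```bash
python3 - <<'E'
from h import *
s=robot.get_state();print(abs(s["qd"]).max())
print(robot.finish_job())
E
```

```text
0.006085271535230741
the job is handed in; nothing more can be done
None
```

The timer is set: all five orange tabs are down, in order from the green dot to the red dot, and the job is handed in at about 15 s of the 51 s allowed.

- **What I did:** I retracted the arm to pass the screen box and closed the fingers. I pressed tab 1 straight down, then stroked level round the 88 mm ring to tab 5 with the tips about 2 mm above the face. After that I lifted straight up and moved clear.
- **Forces:** The wrist force at the end of each move stayed under 3 N. I did not log it between those readings.
- **Last checks:** In both final views the five orange tabs show only their flat tops, about 8 mm down judging by the fingertip height. In the last top view all five black tabs are up, and the timer looks unmoved by eye. The gripper was standing clear, with about zero wrist force.
- **Not checked:** I did not re-measure the timer's position at the end, and I did not look again at the bystanders outside the final crops. The arm's path stayed well above them. No check failed or disagreed.

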